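# Ready a bulb and hold a headlamp's rear cover open

## Robot

A 7-joint arm with a two-finger parallel gripper is mounted at the origin on the work surface. World frame = base frame: x ahead of the robot, y to its left, z up, the work surface at z = 0. Lengths are in m, angles in rad, forces in N, time in s.
With the tool pointing down it reaches from about 0.35 to 0.9 m from the base axis. Payload 7.2 kg.
Tool frame: the origin (TCP) lies at the centre of the arm's flange, where the gripper is bolted on; the fingertips stand env.tip_reach ahead of it and the grasp point (between the pads) lies 163 mm ahead of it (env.tip_reach is the distance from the TCP to the fingertips, in m); z points along the fingers, y is the line along which they close (so a half turn about z gives the same grasp; the last joint's range is limited). The gripper opens to 88 mm and grips with 3 to 60 N. Pads are 20 mm wide; open, the fingers measure 115 mm over their backs; the gripper's body (75 mm by 178 mm) begins 61 mm behind the grasp point.
Start: joints at [-1.23, 0.411, -0.013, 1.596, 0.006, 1.134, -0.082], TCP at [0.248, 0.573, 0.405] pointing down, gripper open.
Joint ranges: [-2.95, 2.95], [-0.29, 1.99], [-1.47, 1.44], [0.14, 2.54], [-1.03, 4.17], [0.13, 1.85], [-2.86, 2.86]. Speed limits (rad/s): [2.39, 2.39, 3.01, 3.01, 3.14, 3.14, 3.14].

## Interface

Orientations are given as a unit quaternion [w, x, y, z].
In Python, from plant import env gives the robot as it stands. The module is installed in compiled form; this text tells all that it offers.
- The arm moves only by the tool carry_out, never from a script. Its argument "plan" is text: rows parted by semicolons, each of 6 numbers parted by spaces: the shift along the tool's x, y, z normalised to -1 to 1, where 1 is 0.5 m, then the turn, a rotation vector about the tool's x, y, z normalised to -1 to 1, where 1 is pi/2 rad. A call has 1 to 5 rows; each row shifts and turns the commanded pose from where the row before left it, along the tool's axes as they then stand; what a row does not reach is not made up. A row lasts 1/10 s, in which the tool goes at most 50 mm and 8.59 degrees, less where a joint would pass 70% of its speed; a pose out of reach is approached as far as the arm can. A call with a number of a shift or a turn outside -1 to 1 is refused whole. A call with a gripper value outside its range is refused whole. "grip" is the gripper command: -1 is fully open, 1 is shut, values between are in proportion, set as the call begins (left out, the last holds). The fingers move at their own pace and stop on an object; "squeeze" is the grip in N (left out, the last holds). Time passes only in rows, so rows that do not move let the fingers close. It gives the time, the measured TCP pose, the force, the opening and the grip force at its end, in the units of the state.
- env.observe(): the state, without advancing time (a new reading comes with each control period).
- env.read_camera(name): name is "side" or "top" or "wrist"; returns (picture, depth): 384x512x3 uint8, blue, green, red; 384x512 float32, m along the optical axis (not along the pixel's ray), 0 where there is no reading.
- env.get_calibration(name): a dict with "fx", "fy", "cx", "cy" (pixels), "view" (4x4, takes a point from world to camera coordinates); the wrist camera has in their place "mount" (4x4, takes a point from camera to tool coordinates, whose origin is the TCP and whose axes are the flange's). Camera axes: x right, y down, z forward; pixel columns grow to the right and rows downward; lengths in m; the calibration is good to about 2 mm. A picture is of the moment at which its call begins: read the wrist's pose just before it. get_calibration takes no time and is no camera call.
- env.sign_off(): hands the job in; it is judged then, once.
Trained networks look in the newest picture that a camera, given by its name, has taken for a name from the list of things; names that differ only in an ending like _2 or _b are one class to them, and where a whole thing is asked for, a point or a joint stands for the part that bears it (a point fixed in the world has none). Each returns a list of dicts, best first, with "conf" (0 to 1); they miss things now and then, are a little off and sometimes report something else, mostly with a low value. They report only what shows in the picture. A call takes as long as a camera call. They do not tell look-alikes from the thing itself.
- env.cut_out(camera, thing): "mask" (384x512 bool, what is visible of it).
- env.mark_of(camera, thing): "position" ([x, y, z] in m, in world coordinates, good to about 4 mm: a listed point, or the origin of a listed thing).
The state is a dict: "t": time; "joint_positions": joint angles; "joint_velocities": joint speeds; "effort": joint torques, N m; "tcp_pos": TCP position; "ee_rot": TCP orientation; "ft_force": force on the tool from outside, world axes, zero at the start; "ft_torque": the same for the moment, N m; "width": finger opening in m; "gripper_force": force on a finger pad.
Only numpy, scipy, OpenCV 4.12 (cv2) and the standard library are available. Lean on these libraries where they do the work, as an engineer would, in place of code of your own. Each camera call takes 0.05 s, during which the arm holds its last target. There are 200 camera calls.

## Task

Ready this headlamp for its bulb change: first stand the large new bulb upright, fully home, in the wide bore of the bulb stand and let go of it, then tug the lamp's rear cover by its bar to learn if the catch is holding it; if it is caught, slide the catch to its other end. Lift the cover to about 50 degrees and finish while still holding it there by the bar, since it falls shut on its own; leave the other things on the bench where they are.

Things in the scene. Friction and masses are not known exactly. Their poses are not given: they have to be found in the camera images.
- bulb: the large new headlamp bulb, loose, standing on the bench, 80 mm tall in all: a bright metal plug 22 mm across and 22 mm tall below (foot chamfered 2 mm), a grey plastic grip 34 mm across from 22 to 48 mm height, and a clear glass finger 13 mm across above it. About 45 g. Origin: centre of its underside; z: up along the bulb. Its neighbours stand at least 90 mm away, centre to centre
- stand: the bulb stand, a bare aluminium block fixed to the bench, 50 (x) by 110 (y) by 36 mm tall, with two open bores in its top along its y axis, one wide and one narrow, both 26 mm deep. Origin: centre of its underside. A bulb that is fully home has its plug down the bore and its grey grip resting on the block's top, so its origin is 14 mm above the bench
- stand_hole0 (a point): centre of the mouth of the wide bore (26 mm across, chamfered), on the top face of the stand, 36 mm above the bench, 26 mm from the stand's centre towards its +y; the narrow bore, 14 mm across, is for another bulb and stays empty
- lamp: the headlamp, fixed, lying lens down on a mat: a black plastic housing 230 (x) by 260 (y) mm, its flat top (the lamp's rear) 100 mm above the bench. Origin: centre of the footprint, on the bench; x points from the cover's hinge towards the slide catch. The dark grey rear cover, 124 (x) by 130 (y) by 8 mm, lies on the top; its top face is 108 mm above the bench, hinged along the edge on the lamp's -x side
- cover (a joint): angle of the rear cover: 0 shut, grows as the edge on the lamp's +x side lifts, at most 1.3 rad. A spring and its weight pull it shut: lifting it at the bar takes 2 to 3 N when it is free. When the catch holds it, it lifts only 0.03 to 0.05 rad (3 to 4 mm at the bar) and then stands fast
- cover_bar (a point): middle of the pull bar on the cover: a round steel bar 10 mm thick, along the lamp's y axis, 64 mm free between its two posts, centre line 30 mm above the cover's top face (138 mm above the bench when shut), 85 mm from the hinge line and 75 mm from the catch tab. It swings about the hinge line: the first 10 mm up carry it 5 mm to the hinge side. Being round it turns between gripping fingers
- cover_hinge (a point): middle of the cover's hinge line, which runs along the lamp's y axis, 104 mm above the bench
- catch (a joint): position of the slide catch along the lamp's +y, 0 to 0.024 m. It starts near 0 and stays where it is left; it takes about 2 N to slide. At one end it holds the cover and at the other it frees it, but which end does which differs from lamp to lamp and cannot be seen: only a tug on the cover tells. Past 20 mm it has fully changed over
- catch_tab (a point): middle of the top of the catch's upright steel tab, on the lamp's top beyond the cover's free edge: 12 mm (lamp x) by 20 mm (lamp y), standing 26 mm above the lamp's top, so its top is 126 mm above the bench
- small_bulb: bystander: a small bulb with a brass foot 18 mm across, 41 mm tall, standing; origin under its centre
- jar: bystander: a grey jar with a black lid, 42 mm across, 55 mm tall; origin under its centre
- dust_cap: bystander: a flat black rubber ring, 80 mm across, 18 mm tall; origin under its centre
- tape: bystander: a cardboard ring, 90 mm across, 24 mm tall; origin under its centre
- screwdriver: bystander: a screwdriver lying on the bench
- wrench: bystander: a wrench lying on the bench
Mind the look-alikes: they are no part of the job. Leave any green or yellow look-alike of the bulb alone.

How it is judged:
By the outcome, as a careful person would: the job done as asked, in the order asked, and still so for the second after the job is handed in, while the arm keeps its last pose, push and grip.
It also fails if it takes over 72 s, if anything falls off the work surface, if the arm or the gripper's body presses on something with over 40 N, if the wrist force passes 120 N, or if a joint passes its speed limit or range.

## Working session

There is one attempt and no reset: what is moved stays moved. The work goes in short steps, Python scripts to look and compute and a tool call to move; the robot and the scene stay as the last step left them, time stands still between calls to the robot, and variables do not carry over. Pictures are saved under pics/ and viewed, at most 10 in all, crops included, and the job is handed in when it is done.

Besides the shell and the picture viewer there is one more tool, called after "Call:" by a JSON object that holds its "method" and its "body". carry_out: Moves the arm, as the interface text tells. Scaled input: -1 to 1 covers 0.5 m each way for a shift and pi/2 rad each way for a turn. Its arguments: {"type":"object","properties":{"plan":{"type":"string"},"grip":{"type":"number"},"squeeze":{"type":"number"}},"required":["plan"]}

```bash
mkdir -p pics && cat > h.py <<'E'
from plant import env
import numpy as np, cv2
from scipy.spatial.transform import Rotation as R
def st():
    s=env.observe(); q=s["ee_rot"]; return s, np.array(s["tcp_pos"]), R.from_quat([q[1],q[2],q[3],q[0]])
def toworld(cam,u,v,d,pose=None):
    c=env.get_calibration(cam)
    p=np.stack([(u-c["cx"])/c["fx"]*d,(v-c["cy"])/c["fy"]*d,d],-1)
    if cam=="wrist":
        P,Q=pose; m=np.array(c["mount"]); p=p@m[:3,:3].T+m[:3,3]; return Q.apply(p)+P
    V=np.array(c["view"]); return (p-V[:3,3])@V[:3,:3]
def cloud(cam,depth,pose=None):
    v,u=np.mgrid[:384,:512]; return toworld(cam,u.ravel(),v.ravel(),depth.ravel(),pose).reshape(384,512,3)
E
python3 - <<'E'
from h import *
s,P,Q=st(); print(s["t"],P,Q.as_matrix().round(3).tolist(),env.tip_reach,s["width"])
for cam in ("top","side"):
    im,d=env.read_camera(cam); cv2.imwrite(f"pics/{cam}0.png",im); np.save(f"{cam}0.npy",d)
    for n in ["bulb","stand","stand_hole0","lamp","cover_bar","cover_hinge","catch_tab","small_bulb"]:
        print(cam,n,[(np.round(r["position"],3).tolist(),round(r["conf"],2)) for r in env.mark_of(cam,n)[:4]])
print(env.observe()["t"])
E
```

```text
0.0 [0.24836271 0.57330616 0.4038335 ] [[-0.918, 0.397, -0.001], [0.397, 0.918, -0.001], [-0.0, -0.002, -1.0]] 0.182 0.08778530911210215
top bulb [([0.464, 0.136, 0.0], 0.63), ([0.62, 0.146, 0.001], 0.58), ([0.554, 0.153, -0.0], 0.56), ([0.558, 0.077, 0.0], 0.56)]
top stand [([0.473, 0.291, 0.003], 0.75), ([0.612, -0.162, 0.131], 0.2)]
top stand_hole0 [([0.478, 0.32, 0.038], 0.78), ([0.366, 0.103, 0.003], 0.46)]
top lamp [([0.531, -0.133, -0.002], 0.76)]
top cover_bar [([0.544, -0.138, 0.133], 0.89)]
top cover_hinge [([0.456, -0.125, 0.106], 0.87)]
top catch_tab [([0.614, -0.165, 0.128], 0.5)]
top small_bulb [([0.561, 0.314, 0.002], 0.62), ([0.53, -0.133, 0.002], 0.17)]
side bulb [([0.555, 0.155, 0.003], 0.78), ([0.627, 0.15, 0.001], 0.72), ([0.56, 0.079, -0.0], 0.71), ([0.467, 0.138, 0.001], 0.61)]
side stand [([0.472, 0.298, -0.004], 0.74)]
side stand_hole0 [([0.477, 0.32, 0.037], 0.87), ([0.655, 0.248, -0.001], 0.69)]
side lamp [([0.528, -0.136, -0.002], 0.91)]
side cover_bar [([0.54, -0.138, 0.136], 0.95), ([0.532, -0.137, -0.002], 0.43)]
side cover_hinge [([0.462, -0.123, 0.104], 0.8)]
side catch_tab [([0.614, -0.161, 0.124], 0.62)]
side small_bulb [([0.562, 0.315, 0.0], 0.62)]
0.9
```

View pics/top0.png

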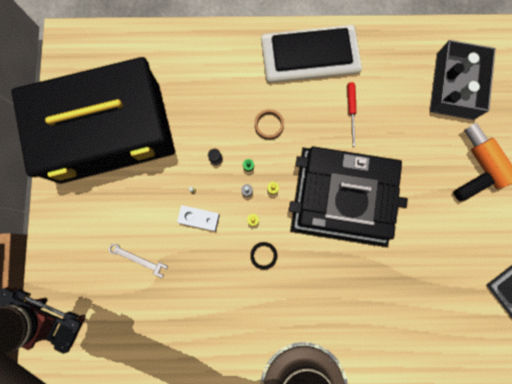

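View pics/side0.png

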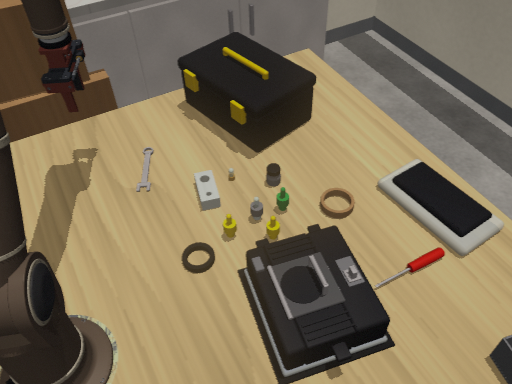

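The top view shows the grey bulb at about px (247,190), with the green one at (248,165) and yellow ones at (272,188) and (253,220). The stand is at (198,217) with its wide bore on the left. The lamp is at (350,195). In the side view the grey bulb is at (256,208). I'm moving over it now.

Call:
{"method": "carry_out", "body": {"plan": "-0.08 -0.048 0 0 0 0;-0.08 -0.048 0.01 0 0 0;-0.08 -0.048 0.02 0 0 0;-0.08 -0.048 0.02 0 0 0;-0.08 -0.048 0.02 0 0 0", "grip": -0.4, "squeeze": 20}}

```text
t: 1.4
tcp_pos: [0.3851, 0.3823, 0.3696]
ee_rot: [0.0, 0.203, 0.979, 0.0]
ft_force: [1.2, -0.1, 0.1]
width: 0.0616
gripper_force: 0.0
```

Call:
{"method": "carry_out", "body": {"plan": "-0.08 -0.048 0 0 0 0;-0.08 -0.048 0 0 0 0;-0.08 -0.048 0 0 0 0;-0.08 -0.048 0.02 0 0 0;-0.08 -0.048 0.02 0 0 0"}}

```text
t: 1.9
tcp_pos: [0.521, 0.1927, 0.35]
ee_rot: [0.001, 0.203, 0.979, 0.001]
ft_force: [0.7, 0.6, -0.6]
width: 0.0618
gripper_force: 0.0
```

```bash
cat > look.py <<'E'
from h import *
import sys
def look(tag,names):
    s,P,Q=st(); im,d=env.read_camera("wrist"); cv2.imwrite(f"pics/{tag}.png",im); np.save(f"{tag}.npy",d)
    print("t",s["t"],"P",P.round(4),"R",Q.as_matrix().round(3).tolist(),"w",round(s["width"],4),"F",np.round(s["ft_force"],1),"gf",round(s["gripper_force"],1))
    for n in names:
        print(n,[(np.round(r["position"],3).tolist(),round(r["conf"],2)) for r in env.mark_of("wrist",n)[:4]])
    return im,d,P,Q
if __name__=="__main__": look(sys.argv[1],sys.argv[2:])
E
python3 look.py w1 bulb stand_hole0; python3 -c "
from h import *; print(np.array(env.get_calibration('wrist')['mount']).round(3))"
```

```text
t 1.9 P [0.521  0.1927 0.35  ] R [[-0.918, 0.397, 0.001], [0.397, 0.918, 0.001], [-0.001, 0.001, -1.0]] w 0.0618 F [ 0.7  0.6 -0.6] gf 0.0
bulb [([0.624, 0.149, -0.005], 0.88), ([0.561, 0.076, 0.005], 0.68), ([0.554, 0.152, 0.001], 0.67)]
stand_hole0 [([0.476, 0.32, 0.036], 0.73)]
[[-0.001 -0.955 -0.297  0.081]
 [ 1.    -0.001  0.     0.   ]
 [-0.    -0.297  0.955  0.02 ]
 [ 0.     0.     0.     1.   ]]
```

View pics/w1.png

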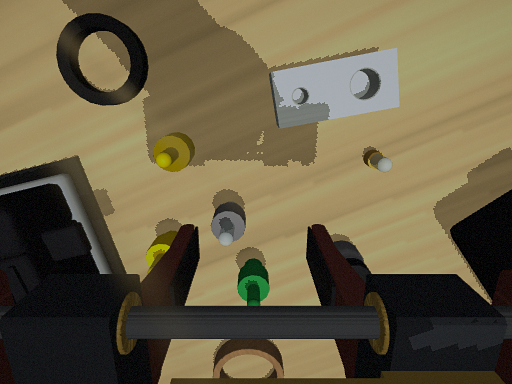

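The grey bulb shows at (228,222), the wide bore at (365,83), and the green and yellow look-alikes stand beside the bulb. I'll refine the positions with depth.

```bash
python3 - <<'E'
from h import *
s,P,Q=st(); d=np.load("w1.npy"); C=cloud("wrist",d,(P,Q)); im=cv2.imread("pics/w1.png")
b=C[195:250,205:252].reshape(-1,3); 
for lo,hi in((.006,.02),(.025,.043),(.044,.053),(.055,.09)):
    k=b[(b[:,2]>lo)&(b[:,2]<hi)&(np.hypot(b[:,0]-.554,b[:,1]-.153)<.03)]
    if len(k)>8:
        (c,r)=cv2.minEnclosingCircle((k[:,:2]*1000).astype(np.float32)); print(lo,len(k),k.mean(0).round(4),c,r)
m=(abs(C[...,2]-.036)<.006); m[:, :265]=0; m[140:]=0; m[:,405:]=0
pts=C[m]; print("stand",len(pts),pts[:,2].mean(), cv2.minAreaRect((pts[:,:2]*1000).astype(np.float32)))
x,y=np.meshgrid(np.arange(.40,.56,.0005),np.arange(.20,.38,.0005),indexing='ij')
hull=cv2.convexHull((pts[:,:2]*1000).astype(np.float32))
# hole: non-top pixels inside region of interest
hm=(~m); hm[:62]=0; hm[104:]=0; hm[:,:345]=0; hm[:,384:]=0
n,l,stt,ce=cv2.connectedComponentsWithStats(hm.astype(np.uint8)); 
i=1+np.argmax(stt[1:,4]); print(stt[i],ce[i])
v,u=np.nonzero(l==i); c=cv2.minEnclosingCircle(np.stack([u,v],1).astype(np.float32)); print(c)
# intersect rim pixels with plane z=.036
cal=env.get_calibration("wrist"); M=np.array(cal["mount"])
def plane(u,v,z):
    a=toworld("wrist",np.array([u]),np.array([v]),np.array([1.]),(P,Q))[0]; o=Q.apply(M[:3,3])+P
    return o+(a-o)*(z-o[2])/(a-o)[2]
w=np.array([plane(a,b,.036)[:2]*1000 for a,b in zip(u,v)],np.float32); print("hole",cv2.minEnclosingCircle(w))
E
```

```text
0.025 195 [0.5417 0.1582 0.0341] (549.3935546875, 152.89041137695312) 16.513891220092773
0.044 635 [0.5491 0.1524 0.0471] (552.0576171875, 150.56228637695312) 16.88047218322754
0.055 272 [0.5499 0.1521 0.0717] (551.8724365234375, 150.5211181640625) 6.580356121063232
stand 6432 0.03466821664719126 ((475.45458984375, 292.348876953125), (110.69703674316406, 50.134666442871094), 76.49207305908203)
[351  69  27  30 645] [363.88372093  83.59689922]
((364.4772644042969, 84.04545593261719), 15.255579948425293)
hole ((480.8952331542969, 316.0629577636719), 12.507271766662598)
```

Call:
{"method": "carry_out", "body": {"plan": "-0.0452 -0.0264 0.03 0 0 0;-0.0452 -0.0264 0.03 0 0 0;0 0 0.08 0 0 0;0 0 0.08 0 0 0;0 0 0.064 0 0 0"}}

```text
t: 2.55
tcp_pos: [0.5503, 0.1534, 0.206]
ee_rot: [-0.0, 0.202, 0.979, 0.0]
ft_force: [0.1, -0.5, -0.4]
width: 0.0615
gripper_force: 0.0
```

Call:
{"method": "carry_out", "body": {"plan": "0 0 0 0 0 0;0 0 0 0 0 0;0 0 0 0 0 0;0 0 0 0 0 0;0 0 0 0 0 0", "grip": 1}}

```text
t: 3.05
tcp_pos: [0.5518, 0.1526, 0.2096]
ee_rot: [0.001, 0.203, 0.979, 0.001]
ft_force: [0.3, 1.1, 7.7]
width: 0.0335
gripper_force: 20.0
```

```bash
python3 look.py w2 bulb stand_hole0
```

```text
t 3.05 P [0.5518 0.1526 0.2096] R [[-0.918, 0.397, 0.003], [0.397, 0.918, 0.002], [-0.002, 0.003, -1.0]] w 0.0335 F [0.3 1.1 7.7] gf 20.0
bulb [([0.465, 0.135, 0.004], 0.95), ([0.625, 0.15, 0.0], 0.94), ([0.559, 0.078, 0.005], 0.82), ([0.554, 0.15, 0.001], 0.55)]
stand_hole0 []
```

View pics/w2.png

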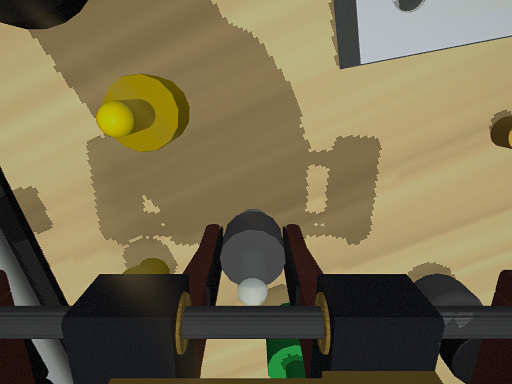

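The bulb sits between the fingers at (252,245), gripped at 33.5 mm. Lifting it and carrying it over the stand.

Call:
{"method": "carry_out", "body": {"plan": "0 0 -0.05 0 0 0;0 0 -0.08 0 0 0;0.0651 0.0614 -0.04 0 0 0;0.0651 0.0614 0 0 0 0;0.0651 0.0614 0 0 0 0"}}

```text
t: 3.7
tcp_pos: [0.4977, 0.2765, 0.2946]
ee_rot: [0.001, 0.204, 0.979, 0.001]
ft_force: [0.2, 0.7, -0.8]
width: 0.0337
gripper_force: 20.0
```

Call:
{"method": "carry_out", "body": {"plan": "0.0651 0.0614 0 0 0 0;0 0 0 0 0 0;0 0 0 0 0 0"}}

```text
t: 4.0
tcp_pos: [0.4797, 0.3176, 0.2932]
ee_rot: [0.0, 0.202, 0.979, 0.0]
ft_force: [1.0, -0.8, -0.2]
width: 0.0338
gripper_force: 20.0
```

```bash
python3 - <<'E'
from look import *
im,d,P,Q=look("w3",["stand_hole0","bulb"])
C=cloud("wrist",d,(P,Q)); T=Q.inv().apply((C-P).reshape(-1,3)).reshape(C.shape)
k=T[(d>0)&(abs(T[...,0])<.025)&(abs(T[...,1])<.016)&(T[...,2]>.1)&(T[...,2]<.235)]
h,e=np.histogram(k[:,2],np.arange(.1,.235,.005)); print(h.tolist())
for lo,hi in((.12,.135),(.135,.15),(.156,.164),(.166,.175),(.175,.185)):
    q=k[(k[:,2]>lo)&(k[:,2]<hi)]
    if len(q)>8: print(lo,len(q),np.percentile(q,[1,50,99],axis=0).round(4).tolist(),cv2.minEnclosingCircle((q[:,:2]*1000).astype(np.float32)))
m=(abs(C[...,2]-.035)<.005); pts=C[m]; print(len(pts),cv2.minAreaRect((pts[:,:2]*1000).astype(np.float32)))
E
```

```text
t 4.0 P [0.4797 0.3176 0.2932] R [[-0.919, 0.395, 0.0], [0.395, 0.919, 0.0], [-0.0, 0.001, -1.0]] w 0.0338 F [ 1.  -0.8 -0.2] gf 20.0
stand_hole0 [([0.481, 0.32, 0.036], 0.86)]
bulb [([0.56, 0.077, 0.004], 0.95), ([0.481, 0.314, 0.084], 0.73), ([0.467, 0.134, 0.003], 0.59)]
[0, 0, 0, 0, 0, 111, 525, 204, 163, 155, 130, 134, 2161, 228, 206, 197, 169, 62, 0, 0, 22, 23, 0, 0, 0, 0]
0.12 636 [[-0.0037, -0.006, 0.1287], [0.0022, -0.0001, 0.1313], [0.0062, 0.0058, 0.1349]] ((0.37650248408317566, 0.07267596572637558), 6.448484420776367)
0.135 522 [[0.0003, -0.0062, 0.1351], [0.0053, -0.0001, 0.1419], [0.0067, 0.0063, 0.1499]] ((0.49573466181755066, 0.0036407215520739555), 6.536434173583984)
0.156 2223 [[-0.0127, -0.0154, 0.1567], [0.0052, -0.0001, 0.1618], [0.0163, 0.0153, 0.1636]] ((0.06132599711418152, -0.10009059309959412), 17.18826675415039)
0.166 382 [[0.006, -0.0152, 0.1661], [0.0146, 0.0001, 0.1704], [0.0168, 0.0154, 0.1749]] ((5.177738189697266, -0.0399785041809082), 15.85102367401123)
0.175 366 [[0.006, -0.015, 0.1752], [0.0148, 0.0004, 0.1797], [0.0168, 0.0156, 0.1849]] ((5.321709632873535, 0.019505977630615234), 15.871088981628418)
7878 ((556.35888671875, 295.6012878417969), (414.5096740722656, 219.7576446533203), 62.5478401184082)
```

View pics/w3.png

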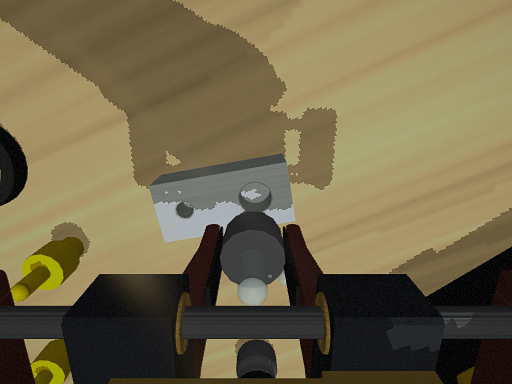

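The bulb is centred and upright in the fingers, and the bore is ahead of it at (255,195). I'll refine the bore position from here.

```bash
python3 - <<'E'
from h import *
s,P,Q=st(); print(P)
d=np.load("w3.npy"); C=cloud("wrist",d,(P,Q))
m=(abs(C[...,2]-.035)<.004); b=np.zeros_like(m); b[150:250,140:302]=1; m&=b
pts=C[m][:,:2]*1000; print(len(pts),C[m][:,2].mean())
print(cv2.minAreaRect(pts.astype(np.float32)))
# hole: far rim (visible) -> boundary between top plane & lower points
hole=(C[...,2]<.030)&(d>0); hole[:172]=0; hole[216:]=0; hole[:,:225]=0; hole[:,282:]=0
n,l,S,ce=cv2.connectedComponentsWithStats(hole.astype(np.uint8)); i=1+np.argmax(S[1:,4]); print(S[i])
M=np.array(env.get_calibration("wrist")["mount"]); o=Q.apply(M[:3,3])+P
v,u=np.nonzero(l==i); a=toworld("wrist",u,v,np.ones(len(u)),(P,Q))-o
w=(o+a*((.036-o[2])/a[:,2])[:,None])[:,:2]*1000
print(cv2.minEnclosingCircle(w.astype(np.float32)), w.min(0),w.max(0))
E
```

```text
[0.48118632 0.31500126 0.29294472]
6471 0.03551008496398547
((475.8911437988281, 291.2115783691406), (110.78153228759766, 50.762245178222656), 76.60823822021484)
[239 183  32  27 682]
((480.4538879394531, 317.4201965332031), 12.561210632324219) [468.7025964 305.0604354] [492.56258463 329.88298598]
```

Call:
{"method": "carry_out", "body": {"plan": "0.0016 0.0037 0.04 0 0 0;0 0 0.036 0 0 0;0 0 0 0 0 0;0 0 0 0 0 0"}}

```text
t: 4.55
tcp_pos: [0.4811, 0.3174, 0.2548]
ee_rot: [-0.0, 0.204, 0.979, -0.0]
ft_force: [-0.3, -0.2, -0.4]
width: 0.0335
gripper_force: 20.0
```

```bash
python3 - <<'E'
from h import *
for i in range(2):
    s,P,Q=st(); im,d=env.read_camera("wrist"); print(P.round(4), np.round(s["ft_force"],1)); C=cloud("wrist",d,(P,Q))
    T=Q.inv().apply((C-P).reshape(-1,3)).reshape(C.shape)
    m=(abs(C[...,2]-.035)<.004)&((abs(T[...,0])>.022)|(abs(T[...,1])>.035))&(np.hypot(C[...,0]-.476,C[...,1]-.292)<.08)
    pts=C[m][:,:2]*1000; print(len(pts),C[m][:,2].mean())
    r=cv2.minAreaRect(pts.astype(np.float32)); print(r)
    a=np.radians(r[2]); c=np.array(r[0])+26*np.array([np.cos(a),np.sin(a)]); print("hole",c, "off",c-P[:2]*1000)
s,P,Q=st();print(P.round(4))
cv2.imwrite("pics/w4.png",im)
E
```

```text
[0.4811 0.3174 0.2548] [-0.3 -0.2 -0.4]
4709 0.03560632966787622
((496.4824523925781, 288.0273132324219), (110.16818237304688, 99.21733093261719), 75.3104248046875)
hole [503.07558306 313.17747482] off [21.97002014 -4.2640659 ]
[0.4812 0.3178 0.2554] [ 0.2 -0.1 -0.1]
4774 0.035630352394331315
((497.0338134765625, 288.3534851074219), (110.16120147705078, 98.55517578125), 76.05867004394531)
hole [503.29794668 313.5876016 ] off [22.12213664 -4.2056138 ]
[0.4812 0.3181 0.2556]
```

View pics/w4.png

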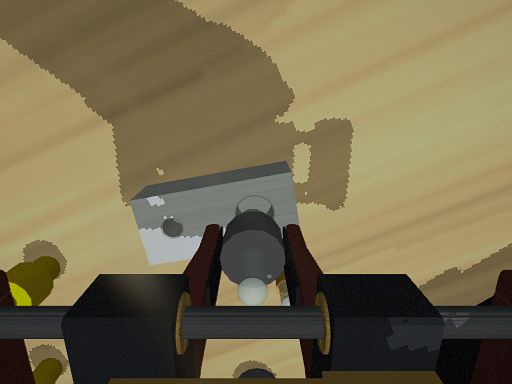

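```bash
python3 - <<'E'
from h import *
M=np.array(env.get_calibration("wrist")["mount"])
for i in range(2):
    s,P,Q=st(); im,d=env.read_camera("wrist"); C=cloud("wrist",d,(P,Q))
    T=Q.inv().apply((C-P).reshape(-1,3)).reshape(C.shape)
    hole=(C[...,2]<.031)&(d>0)&(np.hypot(C[...,0]-.481,C[...,1]-.3175)<.022); hole[:,:228]=0; hole[:,280:]=0; hole[225:]=0
    n,l,S,ce=cv2.connectedComponentsWithStats(hole.astype(np.uint8)); j=1+np.argmax(S[1:,4])
    v,u=np.nonzero(l==j); a=toworld("wrist",u,v,np.ones(len(u)),(np.zeros(3),R.identity()))-M[:3,3]
    w=(M[:3,3]+a*(((P[2]-.036)-M[2,3])/a[:,2])[:,None])[:,:2]*1000
    print(P.round(4),S[j],"tool xy of visible hole mm",w.min(0).round(1),w.max(0).round(1))
    m=(abs(C[...,2]-.035)<.003)&(np.hypot(C[...,0]-.4755,C[...,1]-.292)<.065)&(T[...,0]>.0)
    n,l,S,ce=cv2.connectedComponentsWithStats(m.astype(np.uint8)); j=1+np.argmax(S[1:,4]); t=T[l==j][:,:2]*1000
    r=cv2.minAreaRect(t.astype(np.float32)); print(r,cv2.boxPoints(r).round(1).tolist())
E
```

```text
[0.4812 0.3181 0.2556] [236 196  37  21 459] tool xy of visible hole mm [  0.1 -11.1] [14.5 13.4]
((6.194108009338379, -26.372756958007812), (110.27882385253906, 31.961870193481445), 79.8543930053711) [[-19.200000762939453, -77.80000305175781], [12.199999809265137, -83.5], [31.600000381469727, 25.100000381469727], [0.20000000298023224, 30.700000762939453]]
[0.481  0.3182 0.2557] [235 196  38  21 456] tool xy of visible hole mm [  0.1 -11.8] [14.5 13.4]
((6.424221992492676, -26.95169448852539), (110.76810455322266, 31.65184211730957), 80.26213073730469) [[-18.5, -78.9000015258789], [12.699999809265137, -84.19999694824219], [31.399999618530273, 25.0], [0.20000000298023224, 30.299999237060547]]
```

Call:
{"method": "carry_out", "body": {"plan": "0.0032 0.0016 0 0 0 0;0 0 0.012 0 0 0;0 0 0.012 0 0 0;0 0 0.012 0 0 0;0 0 0 0 0 0"}}

```text
t: 5.25
tcp_pos: [0.4789, 0.3197, 0.2354]
ee_rot: [-0.001, 0.203, 0.979, -0.001]
ft_force: [0.5, -0.6, -1.4]
width: 0.0336
gripper_force: 20.0
```

Call:
{"method": "carry_out", "body": {"plan": "0 0 0.01 0 0 0;0 0 0.01 0 0 0;0 0 0.004 0 0 0;0 0 0 0 0 0"}}

```text
t: 5.65
tcp_pos: [0.4792, 0.3198, 0.2242]
ee_rot: [-0.0, 0.203, 0.979, -0.0]
ft_force: [0.2, -0.2, 0.0]
width: 0.0337
gripper_force: 20.0
```

Call:
{"method": "carry_out", "body": {"plan": "0 0 0.003 0 0 0;0 0 0.002 0 0 0;0 0 0 0 0 0"}}

```text
t: 5.95
tcp_pos: [0.4794, 0.3199, 0.2236]
ee_rot: [0.0, 0.203, 0.979, 0.0]
ft_force: [-3.8, -1.9, 11.6]
width: 0.0337
gripper_force: 20.0
```

Seated, with an 11.6 N reaction. I'll release and back off upwards.

Call:
{"method": "carry_out", "body": {"plan": "0 0 0 0 0 0;0 0 0 0 0 0;0 0 0 0 0 0;0 0 -0.03 0 0 0;0 0 -0.06 0 0 0", "grip": -0.4}}

```text
t: 6.45
tcp_pos: [0.4786, 0.3195, 0.2663]
ee_rot: [-0.001, 0.203, 0.979, -0.002]
ft_force: [0.1, 0.4, 0.1]
width: 0.0615
gripper_force: 0.0
```

Call:
{"method": "carry_out", "body": {"plan": "0 0 -0.09 0 0 0;-0.04 0 -0.04 0 0 0;-0.06 0 0 0 0 0;0 0 0 0 0 0"}}

```text
t: 6.85
tcp_pos: [0.5283, 0.2976, 0.3345]
ee_rot: [0.002, 0.205, 0.979, 0.001]
ft_force: [-0.0, -0.8, 0.2]
width: 0.0619
gripper_force: 0.0
```

```bash
python3 - <<'E'
from look import *
im,d,P,Q=look("w5",["bulb"]); C=cloud("wrist",d,(P,Q))
k=C[(np.hypot(C[...,0]-.4795,C[...,1]-.32)<.03)&(C[...,2]>.042)]
h,e=np.histogram(k[:,2],np.arange(.04,.12,.004)); print(list(zip(e.round(3),h)))
for lo,hi in((.058,.065),(.07,.1)):
    q=k[(k[:,2]>lo)&(k[:,2]<hi)]; print(np.median(q[:,2]),q[:,2].max(),cv2.minEnclosingCircle((q[:,:2]*1000).astype(np.float32)))
E
```

```text
t 6.85 P [0.5283 0.2976 0.3345] R [[-0.916, 0.401, 0.005], [0.401, 0.916, 0.0], [-0.004, 0.002, -1.0]] w 0.0619 F [-0.  -0.8  0.2] gf 0.0
bulb [([0.467, 0.136, 0.004], 0.81), ([0.561, 0.075, 0.002], 0.76), ([0.48, 0.317, 0.015], 0.75)]
[(np.float64(0.04), np.int64(2)), (np.float64(0.044), np.int64(4)), (np.float64(0.048), np.int64(6)), (np.float64(0.052), np.int64(5)), (np.float64(0.056), np.int64(15)), (np.float64(0.06), np.int64(1090)), (np.float64(0.064), np.int64(8)), (np.float64(0.068), np.int64(8)), (np.float64(0.072), np.int64(6)), (np.float64(0.076), np.int64(8)), (np.float64(0.08), np.int64(7)), (np.float64(0.084), np.int64(12)), (np.float64(0.088), np.int64(101)), (np.float64(0.092), np.int64(153)), (np.float64(0.096), np.int64(0)), (np.float64(0.1), np.int64(0)), (np.float64(0.104), np.int64(0)), (np.float64(0.108), np.int64(0)), (np.float64(0.112), np.int64(0))]
0.061741387940012826 0.0646367691267466 ((479.62237548828125, 319.9739074707031), 16.818140029907227)
0.09218817150066391 0.09572107925792209 ((479.6072692871094, 320.08001708984375), 6.4375386238098145)
```

View pics/w5.png

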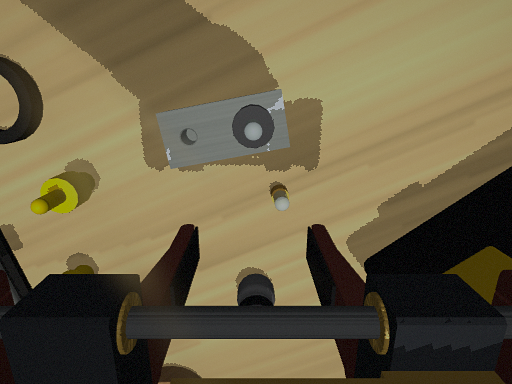

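The large bulb stands home at (253,127), with its grip top at 62 mm and centred. Now to the cover bar.

Call:
{"method": "carry_out", "body": {"plan": "-0.0374 -0.0788 -0.02 0 0 0;-0.0374 -0.0788 -0.02 0 0 0;-0.0374 -0.0788 -0.02 0 0 0;-0.0374 -0.0788 0 0 0 0;-0.0374 -0.0788 0 0 0 0"}}

```text
t: 7.45
tcp_pos: [0.5317, 0.0815, 0.3625]
ee_rot: [-0.0, 0.202, 0.979, 0.0]
ft_force: [0.7, 0.9, -0.5]
width: 0.0615
gripper_force: 0.0
```

Call:
{"method": "carry_out", "body": {"plan": "-0.0374 -0.0788 0 0 0 0;-0.0374 -0.0788 0 0 0 0;-0.0374 -0.0788 0 0 0 0;-0.0374 -0.0788 0 0 0 0;-0.0374 -0.0788 0 0 0 0"}}

```text
t: 7.95
tcp_pos: [0.5396, -0.1362, 0.3622]
ee_rot: [-0.0, 0.202, 0.979, 0.0]
ft_force: [1.6, 0.9, -0.0]
width: 0.0615
gripper_force: 0.0
```

Call:
{"method": "carry_out", "body": {"plan": "0 0 0 0 0 0.0938;0 0 0 0 0 0.0938;0 0 0 0 0 0.0938;0 0 0 0 0 0.0938;0 0 0 0 0 0.0938"}}

```text
t: 8.45
tcp_pos: [0.5398, -0.1345, 0.3619]
ee_rot: [-0.001, 0.544, 0.839, 0.0]
ft_force: [-0.1, 0.2, -0.0]
width: 0.0615
gripper_force: 0.0
```

Call:
{"method": "carry_out", "body": {"plan": "0 0 0 0 0 0.0938;0 0 0 0 0 0.0938;0 0 0 0 0 0.0938;0 0 0 0 0 0.0938;0 0 0 0 0 0"}}

```text
t: 8.95
tcp_pos: [0.5399, -0.1345, 0.3618]
ee_rot: [-0.001, 0.763, 0.647, -0.0]
ft_force: [0.1, -0.6, 0.2]
width: 0.062
gripper_force: 0.0
```

```bash
python3 - <<'E'
from look import *
im,d,P,Q=look("w6",["cover_bar","catch_tab","cover_hinge"]); C=cloud("wrist",d,(P,Q))
print(np.round(env.observe()["joint_positions"],2))
near=np.hypot(C[...,0]-.542,C[...,1]+.138)<.06
k=C[near&(abs(C[...,2]-.14)<.007)]; r=cv2.minAreaRect((k[:,:2]*1000).astype(np.float32)); print("bar",len(k),k.mean(0).round(4),k[:,2].max(),r)
k=C[(np.hypot(C[...,0]-.614,C[...,1]+.163)<.03)&(abs(C[...,2]-.126)<.005)]
if len(k)>10: print("tab",len(k),k.mean(0).round(4),cv2.minAreaRect((k[:,:2]*1000).astype(np.float32)))
E
```

```text
t 8.95 P [ 0.5399 -0.1345  0.3618] R [[0.164, 0.986, -0.001], [0.986, -0.164, 0.001], [0.001, -0.001, -1.0]] w 0.062 F [ 0.1 -0.6  0.2] gf 0.0
cover_bar [([0.543, -0.138, 0.14], 0.78)]
catch_tab [([0.615, -0.161, 0.125], 0.98)]
cover_hinge [([0.459, -0.12, 0.106], 0.79)]
[-0.31  0.37  0.6   1.85 -0.25  1.    0.24]
bar 1533 [ 0.544  -0.1335  0.1416] 0.14423450004791344 ((543.5966186523438, -136.5939178466797), (79.19355773925781, 9.96969223022461), 79.85456848144531)
tab 435 [ 0.6144 -0.1604  0.1252] ((615.0119018554688, -161.1790313720703), (20.3460636138916, 12.064955711364746), 81.30960083007812)
```

View pics/w6.png

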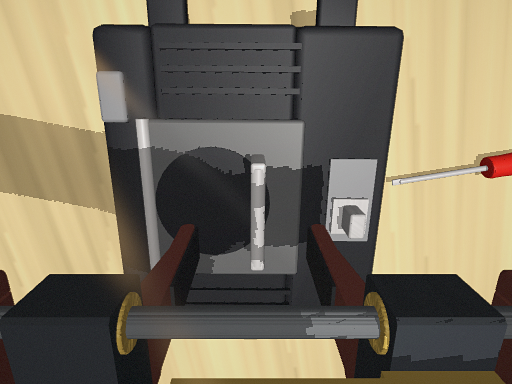

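The bar is at (258,215), running vertically in the picture. The catch tab is at (352,218), at the lower (lamp -y) end of its plate. Descending and gripping the bar.

Call:
{"method": "carry_out", "body": {"plan": "-0.003 0.008 0.03 0 0 0;0 0 0.05 0 0 0;0 0 0.034 0 0 0;0 0 0 0 0 0"}}

```text
t: 9.55
tcp_pos: [0.543, -0.1378, 0.3021]
ee_rot: [-0.002, 0.762, 0.647, -0.002]
ft_force: [-0.2, 1.3, -0.2]
width: 0.0615
gripper_force: 0.0
```

Call:
{"method": "carry_out", "body": {"plan": "0 0 0 0 0 0;0 0 0 0 0 0;0 0 0 0 0 0;0 0 0 0 0 0;0 0 0 0 0 0", "grip": 1, "squeeze": 25}}

```text
t: 10.05
tcp_pos: [0.5439, -0.1379, 0.3056]
ee_rot: [0.0, 0.763, 0.647, 0.0]
ft_force: [-0.3, -0.1, -0.3]
width: 0.0245
gripper_force: 0.0
```

Call:
{"method": "carry_out", "body": {"plan": "0 0 0 0 0 0;0 0 0 0 0 0;0 0 0 0 0 0;0 0 0 0 0 0"}}

```text
t: 10.45
tcp_pos: [0.543, -0.1379, 0.3051]
ee_rot: [-0.001, 0.763, 0.647, -0.001]
ft_force: [-5.8, 1.5, 6.0]
width: 0.0096
gripper_force: 25.0
```

Call:
{"method": "carry_out", "body": {"plan": "0 0 -0.005 0 0 0;0 -0.002 -0.005 0 0 0;0 -0.002 -0.004 0 0 0;0 0 0 0 0 0"}}

```text
t: 10.85
tcp_pos: [0.5407, -0.1374, 0.3113]
ee_rot: [-0.001, 0.763, 0.647, -0.001]
ft_force: [-4.7, 1.3, -7.1]
width: 0.0092
gripper_force: 25.0
```

Call:
{"method": "carry_out", "body": {"plan": "0 -0.002 -0.004 0 0 0;0 0 0 0 0 0"}}

```text
t: 11.05
tcp_pos: [0.5398, -0.1372, 0.3133]
ee_rot: [-0.001, 0.763, 0.647, -0.001]
ft_force: [-6.0, 1.9, -6.8]
width: 0.0093
gripper_force: 25.0
```

Call:
{"method": "carry_out", "body": {"plan": "0 -0.003 -0.006 0 0 0;0 -0.003 -0.006 0 0 0;0 0 0 0 0 0;0 0 0 0 0 0"}}

```text
t: 11.45
tcp_pos: [0.5367, -0.1367, 0.3193]
ee_rot: [-0.002, 0.763, 0.647, -0.001]
ft_force: [-6.5, 1.5, -7.3]
width: 0.0092
gripper_force: 25.0
```

```bash
python3 - <<'E'
from look import *
im,d,P,Q=look("w7",["cover_bar"]); C=cloud("wrist",d,(P,Q))
# cover top plane heights vs distance from hinge
hx=np.array([.5436,-.1366])-85e-3*np.array([.984,-.176]); e=np.array([.984,-.176]); n=np.array([.176,.984])
s=(C[...,:2]-hx)@e; y=(C[...,:2]-hx)@n
for a in range(10,125,12):
    k=C[(abs(s-a/1000)<.004)&(y>.04)&(y<.06)&(C[...,2]>.09)&(C[...,2]<.2)]
    if len(k)>5: print(a,len(k),np.median(k[:,2]).round(4))
E
```

```text
t 11.45 P [ 0.5367 -0.1367  0.3193] R [[0.163, 0.987, -0.004], [0.987, -0.163, 0.001], [0.0, -0.004, -1.0]] w 0.0092 F [-6.5  1.5 -7.3] gf 25.0
cover_bar [([0.538, -0.136, 0.152], 0.9)]
10 409 0.1094
22 416 0.1115
34 439 0.1135
46 450 0.1157
58 458 0.1175
70 487 0.1195
82 488 0.1214
94 506 0.1234
106 522 0.1254
118 199 0.1261
```

View pics/w7.png

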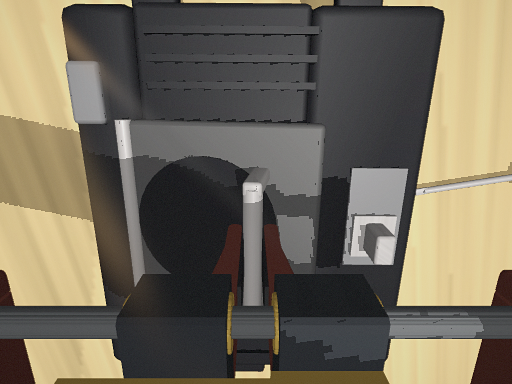

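The cover's slope measures about 0.17 rad, well past the 0.05 rad limit of a caught cover. The catch isn't holding it, so the catch stays put. Next I swing the cover along its arc to 50°.

Call:
{"method": "carry_out", "body": {"plan": "0 -0.007 -0.0106 0 0 0;0 -0.0078 -0.0102 0 0 0;0 -0.0084 -0.0096 0 0 0;0 -0.0092 -0.009 0 0 0;0 -0.0096 -0.0082 0 0 0"}}

```text
t: 12.05
tcp_pos: [0.5166, -0.1333, 0.344]
ee_rot: [-0.0, 0.763, 0.647, -0.0]
ft_force: [-3.6, 1.8, -11.5]
width: 0.0091
gripper_force: 25.0
```

Call:
{"method": "carry_out", "body": {"plan": "0 -0.0102 -0.0076 0 0 0;0 -0.0108 -0.007 0 0 0;0 -0.0112 -0.006 0 0 0;0 0 0 0 0 0"}}

```text
t: 12.45
tcp_pos: [0.5013, -0.1308, 0.3552]
ee_rot: [0.001, 0.763, 0.647, 0.001]
ft_force: [-0.6, 2.2, -8.4]
width: 0.0092
gripper_force: 25.0
```

Call:
{"method": "carry_out", "body": {"plan": "0 -0.0116 -0.0054 0 0 0;0 -0.012 -0.0044 0 0 0;0 0 0 0 0 0;0 0 0 0 0 0;0 0 0 0 0 0"}}

```text
t: 12.95
tcp_pos: [0.4907, -0.129, 0.3603]
ee_rot: [0.001, 0.763, 0.647, 0.001]
ft_force: [4.5, 4.9, -1.0]
width: 0.0092
gripper_force: 25.0
```

```bash
python3 - <<'E'
from look import *
im,d,P,Q=look("w8",["cover_bar","catch_tab"])
e=np.array([.984,-.176]); n=np.array([.176,.984]); hx=np.array([.5436,-.1366])-85e-3*e
def ang(C):
    s=(C[...,:2]-hx)@e; y=(C[...,:2]-hx)@n; z=C[...,2]
    k=(s>.012)&(s<.1)&(y>.044)&(y<.063)&(z>.11)&(z<.23)
    s,z=s[k],z[k]; print(len(s))
    if len(s)>20:
        L=cv2.fitLine(np.stack([s,z],1).astype(np.float32),cv2.DIST_HUBER,0,.001,.001).ravel(); print("angle",np.degrees(np.arctan2(L[1]*np.sign(L[0]),abs(L[0]))))
ang(cloud("wrist",d,(P,Q)))
for c in ("side","top"):
    im,d=env.read_camera(c); ang(cloud(c,d)); cv2.imwrite(f"pics/{c}9.png",im)
    print([(np.round(r["position"],3).tolist(),round(r["conf"],2)) for r in env.mark_of(c,"cover_bar")[:1]])
c=cv2.imread("pics/side9.png")[130:384,140:440]; cv2.imwrite("pics/side9c.png",cv2.resize(c,None,fx=2,fy=2))
E
```

```text
t 12.95 P [ 0.4907 -0.129   0.3603] R [[0.163, 0.987, 0.004], [0.987, -0.163, -0.0], [0.001, 0.004, -1.0]] w 0.0092 F [ 4.5  4.9 -1. ] gf 25.0
cover_bar [([0.492, -0.13, 0.188], 0.87)]
catch_tab [([0.61, -0.159, 0.126], 0.83)]
4648
angle 46.83886
66
angle 49.66596
[([0.485, -0.131, 0.186], 0.89)]
230
angle 47.60658
[([0.493, -0.132, 0.19], 0.7)]
```

View pics/side9c.png

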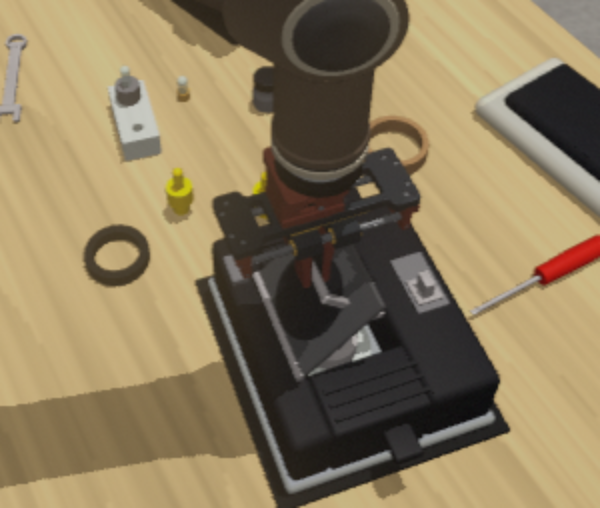

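The cover is held at about 47.5°, and the bulb is upright in the stand at (125,90). A small trim up to 50°.

Call:
{"method": "carry_out", "body": {"plan": "0 -0.0036 -0.0014 0 0 0;0 -0.0036 -0.0014 0 0 0;0 0 0 0 0 0;0 0 0 0 0 0;0 0 0 0 0 0"}}

```text
t: 13.8
tcp_pos: [0.4874, -0.1284, 0.3616]
ee_rot: [0.001, 0.763, 0.647, 0.002]
ft_force: [4.9, 3.5, -2.2]
width: 0.0089
gripper_force: 25.0
```

```bash
python3 - <<'E'
from look import *
im,d,P,Q=look("w9",["cover_bar"])
e=np.array([.984,-.176]); n=np.array([.176,.984]); hx=np.array([.5436,-.1366])-85e-3*e
for c in ("wrist","top"):
    if c=="top": im,d=env.read_camera(c)
    C=cloud(c,d,(P,Q)); s=(C[...,:2]-hx)@e; y=(C[...,:2]-hx)@n; z=C[...,2]
    k=(s>.012)&(s<.1)&(y>.044)&(y<.063)&(z>.11)&(z<.23)
    L=cv2.fitLine(np.stack([s[k],z[k]],1).astype(np.float32),cv2.DIST_HUBER,0,.001,.001).ravel(); print(c,np.degrees(np.arctan(L[1]/L[0])))
print(np.linalg.norm((P[:2]-hx)))
E
```

```text
t 13.8 P [ 0.4874 -0.1284  0.3616] R [[0.163, 0.987, 0.004], [0.987, -0.163, -0.0], [0.0, 0.004, -1.0]] w 0.0089 F [ 4.9  3.5 -2.2] gf 25.0
cover_bar [([0.486, -0.126, 0.19], 0.78)]
wrist 49.009396
top 48.987003
0.028203094323533538
```

Both cameras read about 49°, and the TCP arc gives about 50°. The grip on the bar is firm, so I'm handing in.

```bash
python3 -c "
from h import *; s=env.observe(); print(s['t'],s['width'],s['gripper_force'],np.round(s['tcp_pos'],4)); print(env.sign_off())"
```

```text
13.95 0.00948363215881608 24.99183028936386 [ 0.4874 -0.1284  0.3616]
the job is handed in; nothing more can be done
None
```

The job is handed in: the large bulb stands home in the wide bore and is let go, the tug showed the cover was free so I left the catch alone, and the arm is holding the cover by its bar at about 49–50°.

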